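Bolt the registered-mail strongbox

ROBOT

A 7-joint arm with a two-finger parallel gripper is mounted at the origin on the work surface. World frame = base frame: x ahead of the robot, y to its left, z up, the work surface at z = 0. Lengths are in m, angles in degrees, forces in N, time in s.
With the tool pointing down it reaches from about 0.4 to 0.85 m from the base axis. Payload 10.4 kg.
Tool frame: the origin (TCP) lies at the centre of the arm's flange, where the gripper is bolted on; the fingertips stand 173 mm ahead of it and the grasp point (between the pads) lies 155 mm ahead of it; y points along the fingers, x is the direction in which the jaws open and shut, and the axes are right-handed (so a half turn about y gives the same grasp; the last joint's range is limited). The gripper opens to 85 mm and grips with 20 to 120 N. Pads are 22 mm wide; open, the fingers measure 114 mm over their backs; the gripper's body (76 mm by 85 mm) begins 54 mm behind the grasp point. The pads swing forward as they close: fully open they stand 13 mm farther back than shut.
Start: joints at [66.429, 19.034, -3.707, 83.658, 1.238, 77.344, -5.071], TCP at [0.237, -0.578, 0.405] pointing down, gripper open.
Joint ranges: [-148.97, 148.97], [-28.65, 121.19], [-84.17, 76.75], [9.2, 138.47], [-72.65, 252.65], [3.7, 117.97], [-149.18, 149.18]. Speed limits (degrees/s): [127.2, 127.2, 159.86, 159.86, 180, 180, 180].

INTERFACE

Orientations are given as [roll, pitch, yaw] about the fixed x, y, z axes, in that order (R = Rz(yaw) Ry(pitch) Rx(roll)).
In Python, from bench import arm, optics, hand_in gives the robot as it stands. The module is installed in compiled form; this text tells all that it offers.
- The arm moves only by the shell command python3 -m inch 'ROWS'. ROWS is JSON, a list of rows, each an object of numbers: "dx", "dy", "dz": the shift along the tool's x, y, z as a fraction of full scale; "rx", "ry", "rz": the turn, a rotation vector about the tool's x, y, z as a fraction of full scale; "grip": the opening, from -1 (shut) to 1 (fully open). In form: [{"dx": .., "dy": .., "dz": .., "rx": .., "ry": .., "rz": .., "grip": ..}, ...]. A call has 1 to 12 rows; each row is the pose to reach, as a shift and turn from the pose commanded when the call began, along the tool's axes at that moment; what a row does not reach only later rows make up. Full scale, the value 1, is 30 cm for a shift and 0.5 rad for a turn. A row lasts 1/12 s, in which the tool goes at most 41.7 mm and 7.16 degrees, less where a joint would pass 70% of its speed; a pose out of reach is approached as far as the arm can. A call with a number of a shift or a turn outside -1 to 1 is refused whole. A call with a gripper value outside its range is refused whole. The fingers move at their own pace and stop on an object; the grip force is fixed at half the most. Time passes only in rows, so rows that repeat a pose let the fingers close. It gives the time, the measured TCP pose, the force and the opening at its end, in the units of the state.
- arm.read_state(): the state, without advancing time (a new reading comes with each control period).
- optics.camera(name): name is "scene" or "top" or "wrist"; returns a dict with "image" (384x512x3 uint8, red, green, blue), "intrinsics" (3x3 intrinsics, pixels), "extrinsics" (4x4, takes a point from world to camera coordinates). Camera axes: x right, y down, z forward; pixel columns grow to the right and rows downward; lengths in m; the calibration is good to about 2 mm. A picture is of the moment at which its call begins. There is no depth.
- hand_in(): hands the job in, once; it reports no verdict.
The state is a dict: "time": time; "joint_positions": joint angles; "joint_velocities": joint speeds; "joint_torque": joint torques, N m; "eef_pos": TCP position; "orientation": TCP orientation; "wrist_force": force on the tool from outside, world axes, zero at the start; "ft_torque": the same for the moment, N m; "grip_width": finger opening in m.
Only numpy, scipy, OpenCV 4.12 (cv2) and the standard library are available. Lean on these libraries where they do the work, as an engineer would, in place of code of your own. Each camera call takes 0.05 s, during which the arm holds its last target.

TASK

Lock the registered-mail strongbox: with one fingertip press the yellow spring safety catch down and keep it down, while the other fingertip pushes the black knob of the bolt until the bolt is fully home in the brass keeper. Then let go, so that the catch springs back up and locks the bolt, and move clear. Do not let the catch up while the bolt is on its way, pick nothing up, and leave the stamp, tape roll, parcel and mug where they stand.

Things in the scene. Friction and masses are not known exactly. Their poses are not given: they have to be found in the camera images.
- strongbox: fixed grey steel box, 200 (x) x 320 (y) x 90 mm high, with a red lid leaf at its +y end, turned up to 30 degrees either way. Origin: centre of its underside, z up. On its flat deck (90 mm up) the bolt lies along y at x = +30 mm and slides to +y; the catch lies alongside at x = -30 mm. Two steel bridges over the bolt (y -108 and +43 mm) reach 26 mm above the deck.
- keeper (a point): middle of the brass keeper on the lid that the bolt enters, 14 mm above the deck, at (+30, +85) mm of the box; it reaches 26 mm above the deck
- bolt (a joint): slide of the bolt in m, towards the box's +y: 0 drawn (as at the start, within 1 mm), 0.042 fully home at its stop. It drags with about 2 N and stays where it is left. Comb teeth every 14 mm on its side meet the catch's tooth: with the catch up it moves 2 mm at most; with the catch 5 mm or more down it slides freely.
- knob_face (a point): centre of the face to be pushed (looking to the box's -y) of the bolt's upright black knob; axes as the box's. The knob is 26 mm wide (x), 10 mm thick (y) and reaches 21 mm above and below this point; its top is 60 mm above the deck. The rod under it has its top 20 mm above the deck. Over the rod behind this face 65 mm are free.
- catch (a joint): how far the safety catch is pressed down in m: 0 up (sprung), 0.010 at its lower stop. The spring gives about 3 N at first and 8 N fully down; 0.005 or more frees the bolt; it springs up when released.
- plate_top (a point): centre of the top of the catch's yellow ribbed plate, 38 mm above the deck when up; axes as the box's. The plate is 26 mm wide (x), 95 mm long (y, along the bolt), 8 mm thick. It moves straight down wherever it is pressed, and a fingertip may slide along it. Its middle line is 60 mm from the knob's across the bolt (x).
- stamp: bystander: rubber stamp with a wooden handle, 45 x 30 mm, 64 mm high, standing on the deck behind the catch; origin at the centre of its underside
- tape: bystander: roll of brown tape, 84 mm across, 45 mm high, standing on the red lid; origin at the centre of its underside
- parcel: bystander: cardboard parcel 110 x 75 x 60 mm high on the bench beside the box; origin at the centre of its underside
- mug: bystander: blue mug 78 mm across, 90 mm high, on the bench beside the box; origin at the centre of its underside

How it is judged (in metres and radians):
On the way, in this order (a step that is already met when the one before it is completed fails the run):
1. a finger holds the catch down while the bolt is still drawn (value of joint catch above 0.0045 m and contact force between the fingers and catch above 0.5 N and value of joint bolt below 0.006 m), for 0.05 s.
2. with the catch held down by a finger, a finger pushes the bolt along (value of joint catch above 0.004 m and contact force between the fingers and catch above 0.5 N and contact force between the fingers and bolt above 0.3 N and value of joint bolt between 0.012 and 0.036 m).
3. the bolt is home with the catch still held down by a finger (value of joint bolt above 0.0395 m and value of joint catch above 0.004 m and contact force between the fingers and catch above 0.5 N).
At the end, for the whole second after the job is handed in: The bolt is home in the keeper (slide above 39 mm of 42) and at rest, the catch has sprung up behind its comb (less than 2 mm down), and stamp, tape, parcel and mug are within 15 mm of where they stood (value of joint bolt above 0.039 m and value of joint catch below 0.002 m and velocity of joint bolt below 0.005 m/s and distance of each of stamp, tape, parcel, mug from where it was at the start of the episode below 0.015 m); the robot touches nothing.
It fails at once if the catch is let up while the bolt is on its way (value of joint bolt between 0.006 and 0.036 m and value of joint catch below 0.003 m).
It fails at once if the stamp is shoved, lifted or tipped (distance of stamp from where it was at the start of the episode above 0.015 m or angle between stamp's own z axis and vertical above 0.3 rad).
It fails at once if the tape roll is shoved, lifted or tipped (distance of tape from where it was at the start of the episode above 0.015 m or angle between tape's own z axis and vertical above 0.3 rad).
It fails at once if the parcel is shoved, lifted or tipped (distance of parcel from where it was at the start of the episode above 0.015 m or angle between parcel's own z axis and vertical above 0.3 rad).
It fails at once if the mug is shoved, lifted or tipped (distance of mug from where it was at the start of the episode above 0.015 m or angle between mug's own z axis and vertical above 0.3 rad).
It also fails if it takes over 35 s, if anything falls off the work surface, if the arm or the gripper's body presses on something with over 40 N, if the wrist force passes 120 N, or if a joint passes its speed limit or range.

## Working session

There is one attempt and no reset: what is moved stays moved. The work goes in short steps, Python scripts to look and compute and a shell command to move; the robot and the scene stay as the last step left them, time stands still between calls to the robot, and variables do not carry over. Pictures are saved under pics/ and viewed, and the job is handed in when it is done.

```bash
mkdir -p pics; cat > h.py <<'E'
import numpy as np, cv2
from bench import arm, optics
def snap(n,tag):
    c=optics.camera(n); cv2.imwrite(f'pics/{tag}_{n}.png',c['image'][:,:,::-1]); np.savez(f'pics/{tag}_{n}.npz',im=c['image'],K=c['intrinsics'],E=c['extrinsics']); return c
def load(n,tag):
    d=np.load(f'pics/{tag}_{n}.npz'); return d['im'],d['K'],d['E']
def ray(K,E,uv):
    d=np.linalg.inv(K)@np.array([uv[0],uv[1],1.]); R=E[:3,:3]; return -R.T@E[:3,3], R.T@d
def onz(K,E,uv,z):
    o,d=ray(K,E,uv); return o+d*(z-o[2])/d[2]
def proj(K,E,p):
    q=K@(E[:3,:3]@np.asarray(p)+E[:3,3]); return q[:2]/q[2]
E
python3 - <<'E'
from h import *
np.set_printoptions(precision=4,suppress=True)
print(arm.read_state())
for n in ['scene','top','wrist']:
    c=snap(n,'a'); print(n,c['intrinsics'],c['extrinsics'])
E
```

```text
{'time': 0.0, 'joint_positions': array([66.4283, 19.0717, -3.7084, 83.7063,  1.2369, 77.344 , -5.071 ]), 'joint_velocities': array([ 0.1069,  0.1033,  0.0172,  0.0548,  0.0382,  0.0477, -0.03  ]), 'joint_torque': array([  0.0007, -62.5436,   0.0493, -39.1614,   0.0162,   0.0099,
        -0.    ]), 'eef_pos': array([ 0.2369, -0.5782,  0.4039]), 'orientation': array([-90.0027,   0.0821, -67.7212]), 'wrist_force': array([ 0.0363, -0.1465, -1.0401]), 'ft_torque': array([-0.0041, -0.0069, -0.0187]), 'grip_width': 0.08545766633183167}
scene [[446.2725   0.     257.7162]
 [  0.     446.2725 202.3897]
 [  0.       0.       1.    ]] [[ 0.5531  0.8331 -0.0048 -0.388 ]
 [ 0.5319 -0.3576 -0.7676 -0.1968]
 [-0.6412  0.422  -0.6409  1.419 ]
 [ 0.      0.      0.      1.    ]]
top [[385.7664   0.     256.7697]
 [  0.     385.7664 194.7535]
 [  0.       0.       1.    ]] [[-0.0168 -0.9998 -0.0044  0.0647]
 [-0.9956  0.0172 -0.0923  0.5893]
 [ 0.0924  0.0028 -0.9957  1.0693]
 [ 0.      0.      0.      1.    ]]
wrist [[337.2431   0.     252.666 ]
 [  0.     337.2431 186.3383]
 [  0.       0.       1.    ]] [[ 0.3788 -0.9255 -0.0004 -0.6258]
 [-0.89   -0.3644  0.2741 -0.0341]
 [-0.2538 -0.1035 -0.9617  0.3777]
 [ 0.      0.      0.      1.    ]]
```

View pics/a_scene.png

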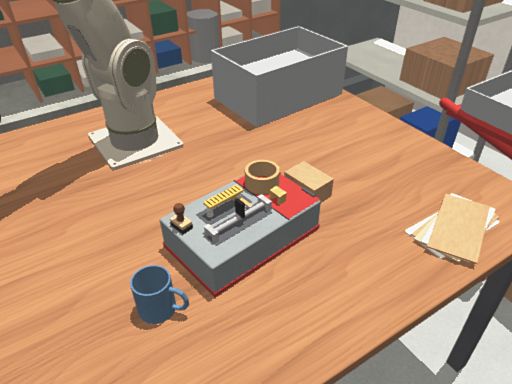

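View pics/a_top.png

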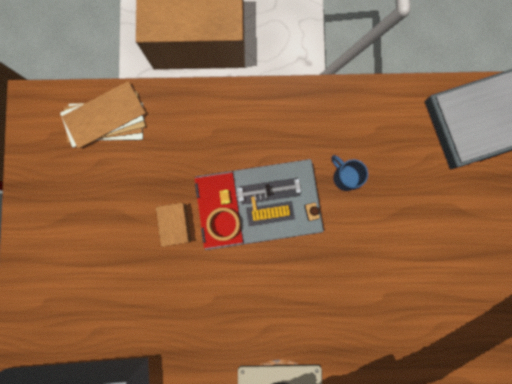

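View pics/a_wrist.png

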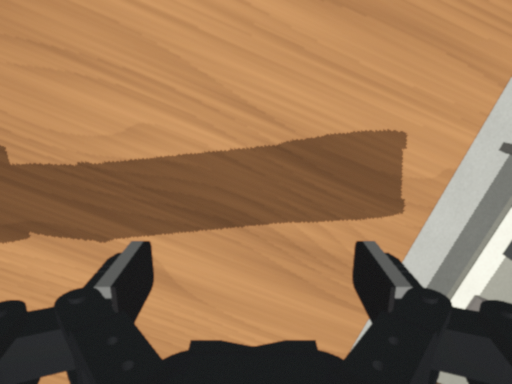

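```bash
python3 - <<'E'
from h import *
im,K,E=load('top','a'); c=cv2.resize(im[150:255,185:375],None,fx=4.2,fy=4.2,interpolation=cv2.INTER_CUBIC); cv2.imwrite('pics/ct.png',c[:,:,::-1])
im,K,E=load('scene','a'); c=cv2.resize(im[150:290,150:340],None,fx=4.2,fy=4.2,interpolation=cv2.INTER_CUBIC); cv2.imwrite('pics/cs.png',c[:,:,::-1])
E
```

```text
(no output)
```

View pics/ct.png

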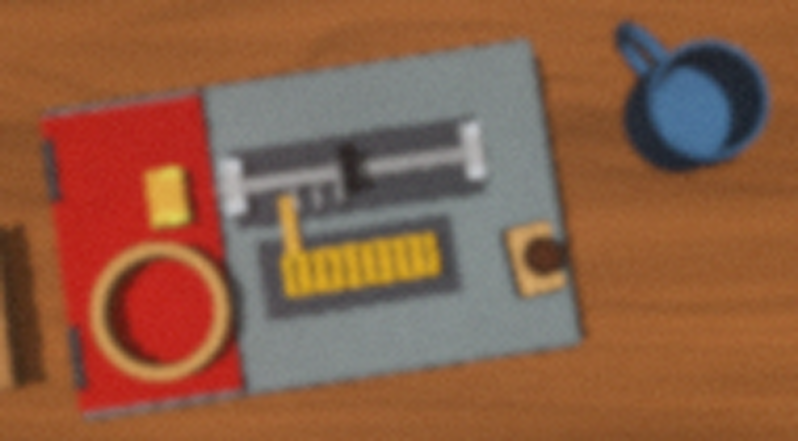

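View pics/cs.png

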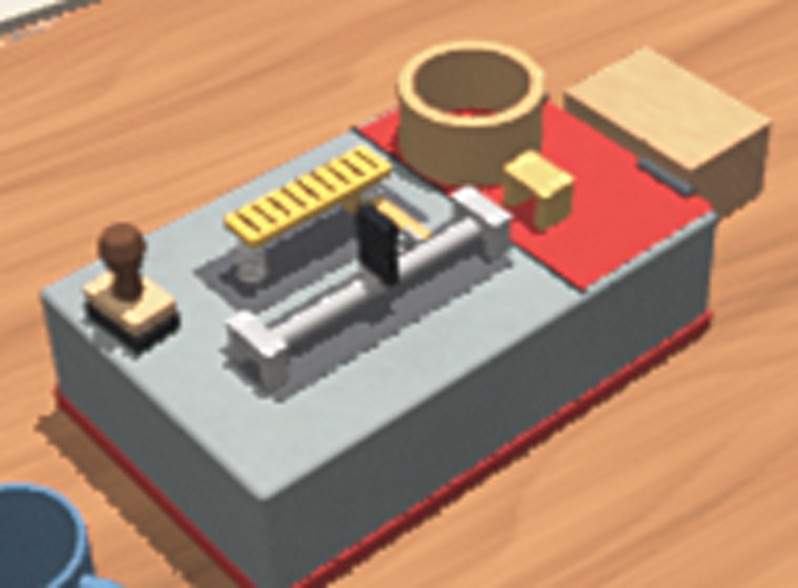

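```bash
python3 - <<'E'
from h import *
np.set_printoptions(precision=4,suppress=True)
im,K,E=load('top','a')
f=lambda u,v:(185+(u+.5)/4.2-.5,150+(v+.5)/4.2-.5)
P=np.array([onz(K,E,f(*c),.09)[:2] for c in [(43,110),(530,40),(582,342),(83,417)]]) # (+x,+y),(+x,-y),(-x,-y),(-x,+y)
ex=(P[0]+P[1]-P[2]-P[3])/2; ey=(P[0]+P[3]-P[1]-P[2])/2; c=P.mean(0)
print(P,c,np.linalg.norm(ex),np.linalg.norm(ey),np.degrees([np.arctan2(ex[1],ex[0]),np.arctan2(-ey[0],ey[1])]))
hsv=cv2.cvtColor(im,cv2.COLOR_RGB2HSV); m=cv2.inRange(hsv,(20,150,120),(32,255,255))
n,l,s,ce=cv2.connectedComponentsWithStats(m)
for i in range(1,n):
  if s[i,4]>20: print('yellow',s[i],ce[i],onz(K,E,ce[i],.128))
ims,Ks,Es=load('scene','a')
g=lambda u,v:(150+(u+.5)/4.2-.5,150+(v+.5)/4.2-.5)
# scene plate corners at z=.128
Q=np.array([onz(Ks,Es,g(*c),.128)[:2] for c in [(225,220),(246,240),(391,167),(372,148)]])
print('plate scene',Q,Q.mean(0))
th=np.arctan2(-ey[0],ey[1]);R=np.array([[np.cos(th),-np.sin(th)],[np.sin(th),np.cos(th)]])
print('plate in box',(Q-c)@R, (Q.mean(0)-c)@R)
# knob top z=.150 scene: corners
N=np.array([onz(Ks,Es,g(*k),.150)[:2] for k in [(362,200),(388,222),(397,216),(371,195)]])
print('knob scene',N,(N-c)@R)
T=np.array([onz(K,E,f(*k),.150)[:2] for k in [(338,142),(360,139),(370,186),(347,190)]])
print('knob top',T.mean(0),(T-c)@R)
S=np.array([onz(Ks,Es,g(*k),.090)[:2] for k in [(43,294),(263,500),(714,215)]])
print('box scene',S,(S-c)@R)
E
```

```text
[[ 0.6386  0.2204]
 [ 0.6785 -0.0931]
 [ 0.4847 -0.1202]
 [ 0.4429  0.1955]] [0.5612 0.0506] 0.19649683101623577 0.3172765961367685 [7.5914 7.3979]
yellow [222 190   8  14  70] [225.     197.1143] [0.5762 0.1364 0.128 ]
yellow [252 206  38  15 386] [270.3679 212.5078] [0.5345 0.0202 0.128 ]
plate scene [[ 0.5322 -0.031 ]
 [ 0.5526 -0.0296]
 [ 0.5427  0.0651]
 [ 0.5226  0.0655]] [0.5375 0.0175]
plate in box [[-0.0392 -0.0772]
 [-0.0188 -0.0785]
 [-0.0164  0.0168]
 [-0.0363  0.0197]] [-0.0277 -0.0298]
knob scene [[0.5816 0.0239]
 [0.604  0.0256]
 [0.6025 0.0319]
 [0.5807 0.0299]] [[ 0.0168 -0.0291]
 [ 0.0392 -0.0303]
 [ 0.0386 -0.0239]
 [ 0.0167 -0.0231]]
knob top [0.5937 0.0235] [[ 0.0434 -0.0237]
 [ 0.0433 -0.0371]
 [ 0.0143 -0.0388]
 [ 0.0139 -0.0248]]
box scene [[ 0.4905 -0.1214]
 [ 0.6826 -0.095 ]
 [ 0.6382  0.2163]] [[-0.0923 -0.1615]
 [ 0.1017 -0.1601]
 [ 0.0977  0.1543]]
```

```bash
cat >> h.py <<'E'
from scipy.spatial.transform import Rotation as Ro
C=np.array([.562,.050]); YAW=7.5
def box2w(x,y): 
    t=np.radians(YAW); return C+np.array([[np.cos(t),-np.sin(t)],[np.sin(t),np.cos(t)]])@[x,y]
def st():
    s=arm.read_state(); print('t%.2f'%s['time'],'pos',s['eef_pos'].round(4),'rpy',s['orientation'].round(2),'F',s['wrist_force'].round(2),'M',s['ft_torque'].round(2),'w%.4f'%s['grip_width']); return s
def cmd(goal,yaw=YAW):
    s=st(); R=Ro.from_euler('xyz',s['orientation'],degrees=True)
    d=R.inv().apply(np.array(goal)-s['eef_pos']); G=Ro.from_euler('xyz',[-90,0,yaw],degrees=True)
    print('d',(d/.3).round(4),'r',((R.inv()*G).as_rotvec()/.5).round(3))
E
python3 -m inch '[{"dx":-0.23,"dz":0.29,"ry":-0.44,"grip":0.08},{"dx":-0.455,"dz":0.586,"ry":-0.875,"grip":0.08},{"dx":-0.455,"dz":0.586,"ry":-0.875,"grip":0.08},{"dx":-0.455,"dz":0.586,"ry":-0.875,"grip":0.08},{"dx":-0.455,"dz":0.586,"ry":-0.875,"grip":0.08},{"dx":-0.455,"dz":0.586,"ry":-0.875,"grip":0.08},{"dx":-0.455,"dz":0.586,"ry":-0.875,"grip":0.08},{"dx":-0.455,"dz":0.586,"ry":-0.875,"grip":0.08}]'
python3 -c "
from h import *
g=box2w(0,-.051);print(g);cmd([*g,.40])"
```

```text
[ 5.68656836e-01 -5.63687930e-04]
t0.15 pos [ 0.2369 -0.5783  0.4041] rpy [-9.000e+01  6.000e-02 -6.773e+01] F [ 0.43  0.09 -1.23] M [ 0.04 -0.05  0.03] w0.0857
d [-1.3628  0.015   1.7534] r [-1.000e-03 -2.626e+00 -2.000e-03]invalid input at $[0]: expected keys dx, dy, dz, rx, ry, rz, grip
```

All keys are required.

```bash

python3 -m inch '[{"dx":-0.23,"dy":0,"dz":0.29,"rx":0,"ry":-0.44,"rz":0,"grip":0.08},{"dx":-0.455,"dy":0,"dz":0.586,"rx":0,"ry":-0.875,"rz":0,"grip":0.08},{"dx":-0.455,"dy":0,"dz":0.586,"rx":0,"ry":-0.875,"rz":0,"grip":0.08},{"dx":-0.455,"dy":0,"dz":0.586,"rx":0,"ry":-0.875,"rz":0,"grip":0.08},{"dx":-0.455,"dy":0,"dz":0.586,"rx":0,"ry":-0.875,"rz":0,"grip":0.08},{"dx":-0.455,"dy":0,"dz":0.586,"rx":0,"ry":-0.875,"rz":0,"grip":0.08},{"dx":-0.455,"dy":0,"dz":0.586,"rx":0,"ry":-0.875,"rz":0,"grip":0.08},{"dx":-0.455,"dy":0,"dz":0.586,"rx":0,"ry":-0.875,"rz":0,"grip":0.08}]'
python3 -c "
from h import *
g=box2w(0,-.051);print(g);cmd([*g,.40])"
```

```text
time: 0.82
eef_pos: [0.3482, -0.3848, 0.4048]
orientation: [-90.0, -0.0, -42.6]
wrist_force: [0.1, -0.7, 0.3]
grip_width: 0.0464
[ 5.68656836e-01 -5.63687930e-04]
t0.82 pos [ 0.3482 -0.3848  0.4048] rpy [-9.002e+01 -1.000e-02 -4.256e+01] F [ 0.07 -0.67  0.27] M [-0.03  0.04 -0.  ] w0.0464
d [-0.3249  0.0154  1.4406] r [ 1.000e-03 -1.747e+00  0.000e+00]
```

```bash

python3 -m inch '[{"dx":-0.16,"dy":0,"dz":0.72,"rx":0,"ry":-0.873,"rz":0,"grip":0.08},{"dx":-0.16,"dy":0,"dz":0.72,"rx":0,"ry":-0.873,"rz":0,"grip":0.08},{"dx":-0.16,"dy":0,"dz":0.72,"rx":0,"ry":-0.873,"rz":0,"grip":0.08},{"dx":-0.16,"dy":0,"dz":0.72,"rx":0,"ry":-0.873,"rz":0,"grip":0.08},{"dx":-0.16,"dy":0,"dz":0.72,"rx":0,"ry":-0.873,"rz":0,"grip":0.08},{"dx":-0.16,"dy":0,"dz":0.72,"rx":0,"ry":-0.873,"rz":0,"grip":0.08},{"dx":-0.16,"dy":0,"dz":0.72,"rx":0,"ry":-0.873,"rz":0,"grip":0.08},{"dx":-0.16,"dy":0,"dz":0.72,"rx":0,"ry":-0.873,"rz":0,"grip":0.08}]'
python3 -c "
from h import *
g=box2w(0,-.051);print(g);cmd([*g,.40])"
```

```text
time: 1.48
eef_pos: [0.4588, -0.195, 0.4045]
orientation: [-90.0, 0.0, -17.7]
wrist_force: [0.1, -1.1, 0.5]
grip_width: 0.0457
[ 5.68656836e-01 -5.63687930e-04]
t1.48 pos [ 0.4588 -0.195   0.4045] rpy [-9.001e+01  2.000e-02 -1.768e+01] F [ 0.11 -1.12  0.48] M [-0.05  0.02  0.01] w0.0457
d [0.1519 0.0147 0.7287] r [ 0.    -0.879 -0.001]
```

```bash

python3 -m inch '[{"dx":0.152,"dy":0.015,"dz":0.729,"rx":0,"ry":-0.879,"rz":0,"grip":0.08},{"dx":0.152,"dy":0.015,"dz":0.729,"rx":0,"ry":-0.879,"rz":0,"grip":0.08},{"dx":0.152,"dy":0.015,"dz":0.729,"rx":0,"ry":-0.879,"rz":0,"grip":0.08},{"dx":0.152,"dy":0.015,"dz":0.729,"rx":0,"ry":-0.879,"rz":0,"grip":0.08},{"dx":0.152,"dy":0.015,"dz":0.729,"rx":0,"ry":-0.879,"rz":0,"grip":0.08},{"dx":0.152,"dy":0.015,"dz":0.729,"rx":0,"ry":-0.879,"rz":0,"grip":0.08},{"dx":0.152,"dy":0.015,"dz":0.729,"rx":0,"ry":-0.879,"rz":0,"grip":0.08},{"dx":0.152,"dy":0.015,"dz":0.729,"rx":0,"ry":-0.879,"rz":0,"grip":0.08},{"dx":0.152,"dy":0.015,"dz":0.729,"rx":0,"ry":-0.879,"rz":0,"grip":0.08}]'
python3 -c "
from h import *
g=box2w(0,-.051);print(g);cmd([*g,.35])
snap('wrist','b');snap('scene','b')"
```

```text
time: 2.23
eef_pos: [0.5687, -0.0024, 0.3997]
orientation: [-90.1, 0.1, 7.3]
wrist_force: [-0.0, -0.1, 0.1]
grip_width: 0.0462
[ 5.68656836e-01 -5.63687930e-04]
t2.23 pos [ 0.5687 -0.0024  0.3997] rpy [-9.006e+01  6.000e-02  7.320e+00] F [-0.01 -0.14  0.06] M [-0.05 -0.05 -0.02] w0.0462
d [0.0009 0.1658 0.0061] r [ 0.002 -0.006 -0.002]
```

View pics/b_wrist.png

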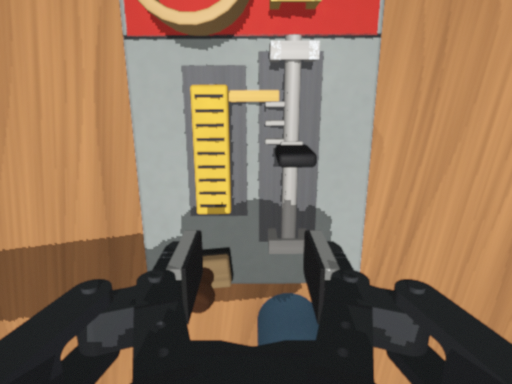

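View pics/b_scene.png

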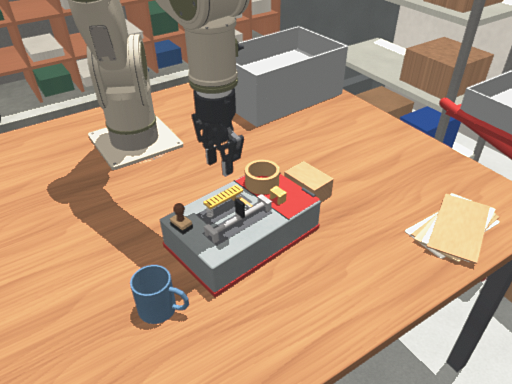

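```bash
python3 - <<'E'
from h import *
im,K,E=load('wrist','b'); c=cv2.resize(im[70:310,140:380],None,fx=2.5,fy=2.5,interpolation=cv2.INTER_CUBIC)
c=np.clip(c.astype(float)*1.6,0,255).astype(np.uint8); cv2.imwrite('pics/cw.png',c[:,:,::-1])
np.set_printoptions(precision=4,suppress=True)
t=np.radians(YAW);R=np.array([[np.cos(t),-np.sin(t)],[np.sin(t),np.cos(t)]])
b=lambda uv,z:(onz(K,E,uv,z)[:2]-C)@R
print('plate',[b(p,.128) for p in [(192,86),(228,86),(232,214),(197,214)]])
print('deck/lid edge',b((125,38),.09),b((382,38),.09))
print('tips',[b(p,.2267) for p in [(197,233),(312,233)]])
E
```

```text
plate [array([-0.0403,  0.0184]), array([-0.0158,  0.0183]), array([-0.015 , -0.0747]), array([-0.0415, -0.0747])]
deck/lid edge [-0.0961  0.054 ] [0.0996 0.0533]
tips [array([-0.0244, -0.0466]), array([ 0.0278, -0.0468])]
```

View pics/cw.png

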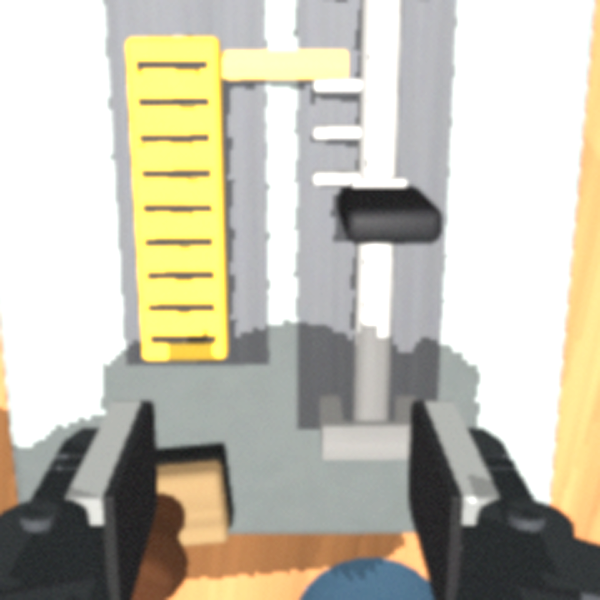

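```bash
python3 - <<'E'
from h import *
im,K,E=load('wrist','b')
np.set_printoptions(precision=4,suppress=True)
t=np.radians(YAW);R=np.array([[np.cos(t),-np.sin(t)],[np.sin(t),np.cos(t)]])
b=lambda u,v,z:(onz(K,E,(140+u/2.5,70+v/2.5),z)[:2]-C)@R
print('knob face',b(352,242,.15),b(440,242,.15),'far',b(430,212,.15))
print('cam',(ray(K,E,(0,0))[0]))
for z in(.2267,.235):print('tips',[b(*p,z) for p in [(107,402),(155,402),(413,402),(455,402),(80,500),(105,500),(155,400)]])
E
```

```text
knob face [ 0.0195 -0.0333] [ 0.0428 -0.0334] far [ 0.0398 -0.0253]
cam [0.5611 0.0659 0.368 ]
tips [array([-0.0308, -0.0455]), array([-0.0221, -0.0455]), array([ 0.0247, -0.0457]), array([ 0.0323, -0.0457]), array([-0.037 , -0.0654]), array([-0.0323, -0.0654]), array([-0.022 , -0.0452])]
tips [array([-0.0289, -0.0419]), array([-0.0207, -0.0419]), array([ 0.0233, -0.0421]), array([ 0.0305, -0.0421]), array([-0.0348, -0.0606]), array([-0.0304, -0.0606]), array([-0.0207, -0.0416])]
```

```bash

python3 -m inch '[{"dx":0.004,"dy":0.1,"dz":0.003,"rx":0,"ry":0,"rz":0,"grip":0.18},{"dx":0.004,"dy":0.2,"dz":0.003,"rx":0,"ry":0,"rz":0,"grip":0.18},{"dx":0.004,"dy":0.25,"dz":0.003,"rx":0,"ry":0,"rz":0,"grip":0.18},{"dx":0.004,"dy":0.28,"dz":0.003,"rx":0,"ry":0,"rz":0,"grip":0.18},{"dx":0.004,"dy":0.28,"dz":0.003,"rx":0,"ry":0,"rz":0,"grip":0.18},{"dx":0.004,"dy":0.28,"dz":0.003,"rx":0,"ry":0,"rz":0,"grip":0.18},{"dx":0.004,"dy":0.28,"dz":0.003,"rx":0,"ry":0,"rz":0,"grip":0.18}]'
python3 -c "
from h import *
g=box2w(0.001,-.051);print(g);cmd([*g,.301])
for n in ['wrist','scene']:
  snap(n,'c')
im=load('wrist','c')[0]; cv2.imwrite('pics/cw2.png',cv2.resize(np.clip(im[0:300,100:420]*1.5,0,255).astype(np.uint8),None,fx=2,fy=2,interpolation=2)[:,:,::-1])
im=load('scene','c')[0]; cv2.imwrite('pics/cs2.png',cv2.resize(im[110:260,130:330],None,fx=4,fy=4,interpolation=2)[:,:,::-1])
"
```

```text
time: 2.92
eef_pos: [0.5702, 0.0013, 0.3177]
orientation: [-90.0, -0.1, 7.5]
wrist_force: [0.1, -0.6, -0.1]
grip_width: 0.0504
[ 5.69648281e-01 -4.33161738e-04]
t2.92 pos [0.5702 0.0013 0.3177] rpy [-90.03  -0.12   7.5 ] F [ 0.07 -0.62 -0.07] M [-0.05  0.02  0.03] w0.0504
d [-0.0027  0.0557 -0.0054] r [ 0.001 -0.     0.004]
```

View pics/cw2.png

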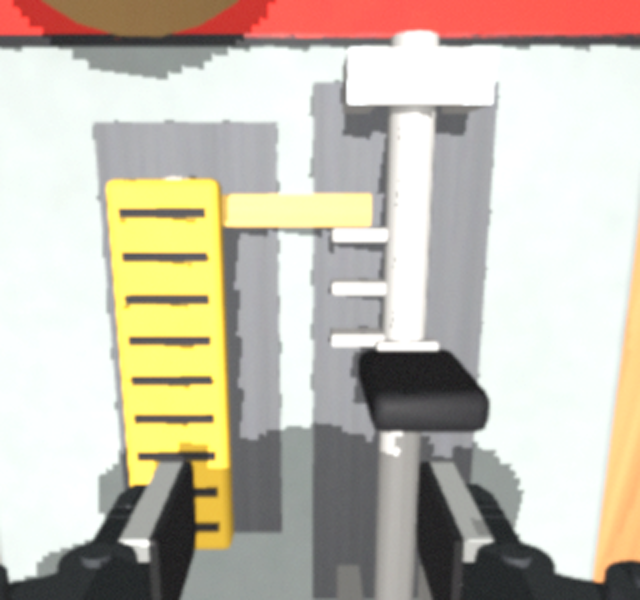

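View pics/cs2.png

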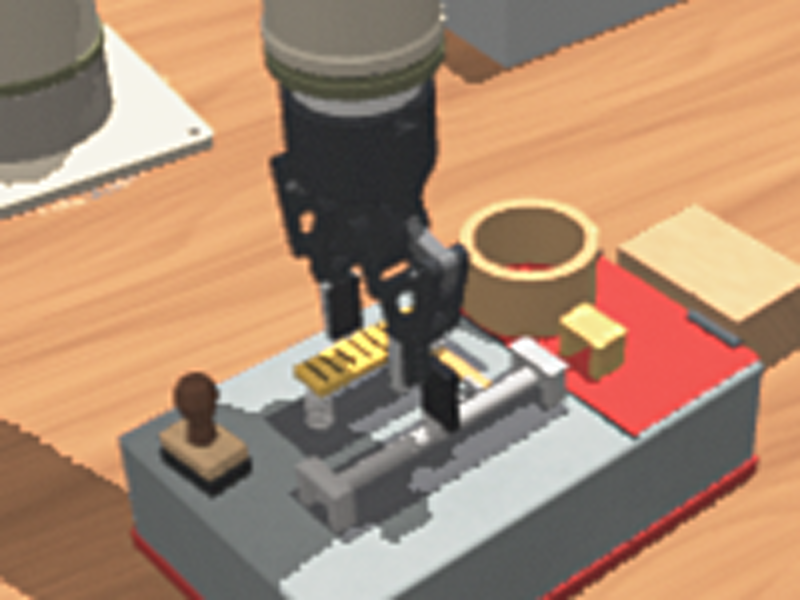

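```bash

python3 -m inch '[{"dx":-0.002,"dy":0.02,"dz":-0.006,"rx":0,"ry":0,"rz":0,"grip":0.18},{"dx":-0.002,"dy":0.04,"dz":-0.006,"rx":0,"ry":0,"rz":0,"grip":0.18},{"dx":-0.002,"dy":0.05,"dz":-0.006,"rx":0,"ry":0,"rz":0,"grip":0.18},{"dx":-0.002,"dy":0.05,"dz":-0.006,"rx":0,"ry":0,"rz":0,"grip":0.18}]'
python3 -c "
from h import *
st()"
python3 -m inch '[{"dx":0,"dy":0.01,"dz":0,"rx":0,"ry":0,"rz":0,"grip":0.18},{"dx":0,"dy":0.01,"dz":0,"rx":0,"ry":0,"rz":0,"grip":0.18},{"dx":0,"dy":0.01,"dz":0,"rx":0,"ry":0,"rz":0,"grip":0.18}]'
python3 -c "
from h import *
st()"
```

```text
time: 3.35
eef_pos: [0.5691, -0.0003, 0.3001]
orientation: [-90.0, 0.1, 7.5]
wrist_force: [0.1, 0.2, 0.1]
grip_width: 0.0502
t3.35 pos [ 5.691e-01 -3.000e-04  3.001e-01] rpy [-89.99   0.09   7.54] F [0.11 0.19 0.06] M [ 0.   -0.02  0.01] w0.0502
time: 3.6
eef_pos: [0.5695, -0.0002, 0.2984]
orientation: [-90.0, -0.0, 7.5]
wrist_force: [0.1, -0.3, 3.3]
grip_width: 0.0505
t3.60 pos [ 5.695e-01 -2.000e-04  2.984e-01] rpy [-9.001e+01 -1.000e-02  7.540e+00] F [ 0.11 -0.34  3.3 ] M [-0.04  0.17 -0.04] w0.0505
```

```bash

python3 -m inch '[{"dx":0,"dy":0.013,"dz":0,"rx":0,"ry":0,"rz":0,"grip":0.18},{"dx":0,"dy":0.026,"dz":0,"rx":0,"ry":0,"rz":0,"grip":0.18},{"dx":0,"dy":0.026,"dz":0,"rx":0,"ry":0,"rz":0,"grip":0.18},{"dx":0,"dy":0.026,"dz":0,"rx":0,"ry":0,"rz":0,"grip":0.18}]'
python3 -c "
from h import *
st()
for n in ['wrist','scene']:
  snap(n,'d')
im=load('wrist','d')[0]; cv2.imwrite('pics/cw3.png',cv2.resize(np.clip(im[0:300,100:420]*1.5,0,255).astype(np.uint8),None,fx=2,fy=2,interpolation=2)[:,:,::-1])
im=load('scene','d')[0]; cv2.imwrite('pics/cs3.png',cv2.resize(im[110:260,130:330],None,fx=4,fy=4,interpolation=2)[:,:,::-1])
"
```

```text
time: 3.93
eef_pos: [0.5696, -0.0002, 0.2906]
orientation: [-90.0, -0.0, 7.5]
wrist_force: [-0.8, 0.2, 5.0]
grip_width: 0.0502
t3.93 pos [ 5.696e-01 -2.000e-04  2.906e-01] rpy [-9.001e+01 -4.000e-02  7.540e+00] F [-0.84  0.15  5.01] M [-0.06  0.25 -0.  ] w0.0502
```

View pics/cw3.png

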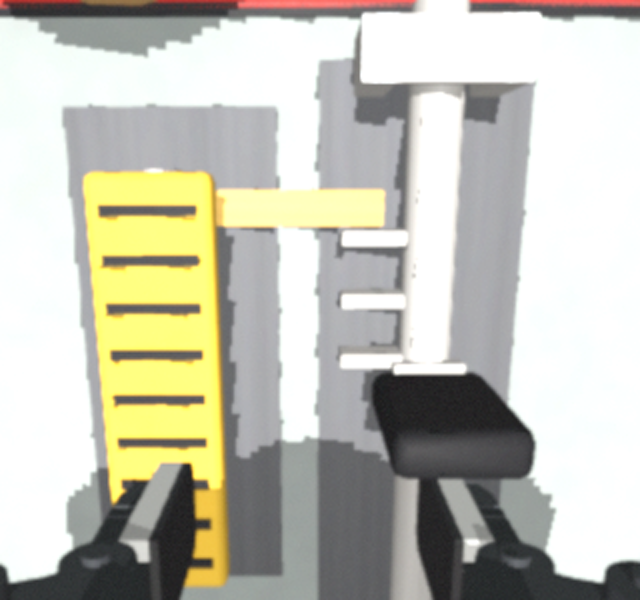

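View pics/cs3.png

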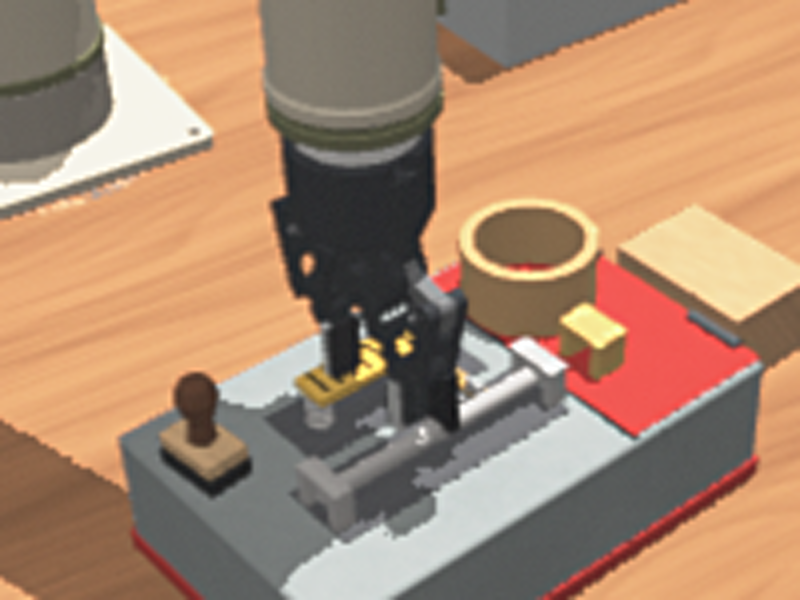

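```bash

python3 -m inch '[{"dx":0,"dy":0,"dz":0,"rx":0,"ry":0,"rz":0,"grip":0.18},{"dx":0,"dy":0,"dz":0,"rx":0,"ry":0,"rz":0,"grip":0.18}]'
python3 -c "
from h import *
st()"
python3 -m inch '[{"dx":0,"dy":0.003,"dz":0,"rx":0,"ry":0,"rz":0,"grip":0.18},{"dx":0,"dy":0.003,"dz":0,"rx":0,"ry":0,"rz":0,"grip":0.18},{"dx":0,"dy":0.003,"dz":0,"rx":0,"ry":0,"rz":0,"grip":0.18}]'
python3 -c "
from h import *
st()"
```

```text
time: 4.2
eef_pos: [0.5696, -0.0002, 0.2908]
orientation: [-90.0, -0.0, 7.5]
wrist_force: [-0.1, -0.9, 5.9]
grip_width: 0.0506
t4.20 pos [ 5.696e-01 -2.000e-04  2.908e-01] rpy [-9.001e+01 -5.000e-02  7.540e+00] F [-0.08 -0.9   5.89] M [-0.04  0.28 -0.02] w0.0506
time: 4.45
eef_pos: [0.5696, -0.0002, 0.2899]
orientation: [-90.0, -0.0, 7.5]
wrist_force: [-0.7, -0.7, 6.1]
grip_width: 0.0502
t4.45 pos [ 5.696e-01 -2.000e-04  2.899e-01] rpy [-9.001e+01 -5.000e-02  7.540e+00] F [-0.66 -0.73  6.07] M [-0.05  0.25 -0.  ] w0.0502
```

```bash

python3 -m inch '[{"dx":0,"dy":0.004,"dz":0,"rx":0,"ry":0,"rz":0,"grip":0.18},{"dx":0,"dy":0.004,"dz":0,"rx":0,"ry":0,"rz":0,"grip":0.18},{"dx":0,"dy":0.004,"dz":0,"rx":0,"ry":0,"rz":0,"grip":0.18}]'
python3 -c "
from h import *
st()"
```

```text
time: 4.7
eef_pos: [0.5696, -0.0002, 0.2887]
orientation: [-90.0, -0.1, 7.5]
wrist_force: [-0.6, 0.8, 7.0]
grip_width: 0.0502
t4.70 pos [ 5.696e-01 -2.000e-04  2.887e-01] rpy [-9.002e+01 -5.000e-02  7.530e+00] F [-0.63  0.8   7.05] M [-0.06  0.42  0.  ] w0.0502
```

```bash

python3 -m inch '[{"dx":0,"dy":0,"dz":0.01,"rx":0,"ry":0,"rz":0,"grip":0.18},{"dx":0,"dy":0,"dz":0.02,"rx":0,"ry":0,"rz":0,"grip":0.18},{"dx":0,"dy":0,"dz":0.03,"rx":0,"ry":0,"rz":0,"grip":0.18},{"dx":0,"dy":0,"dz":0.04,"rx":0,"ry":0,"rz":0,"grip":0.18},{"dx":0,"dy":0,"dz":0.05,"rx":0,"ry":0,"rz":0,"grip":0.18},{"dx":0,"dy":0,"dz":0.06,"rx":0,"ry":0,"rz":0,"grip":0.18},{"dx":0,"dy":0,"dz":0.06,"rx":0,"ry":0,"rz":0,"grip":0.18}]'
python3 -c "
from h import *
st()
snap('wrist','e')
im=load('wrist','e')[0]; cv2.imwrite('pics/cw4.png',cv2.resize(np.clip(im[0:300,100:420]*1.5,0,255).astype(np.uint8),None,fx=2,fy=2,interpolation=2)[:,:,::-1])
"
```

```text
time: 5.28
eef_pos: [0.5675, 0.0165, 0.2889]
orientation: [-90.1, -0.1, 7.5]
wrist_force: [1.0, -4.6, 6.6]
grip_width: 0.0503
t5.28 pos [0.5675 0.0165 0.2889] rpy [-9.014e+01 -8.000e-02  7.470e+00] F [ 1.03 -4.58  6.6 ] M [-0.96  0.11  0.11] w0.0503
```

View pics/cw4.png

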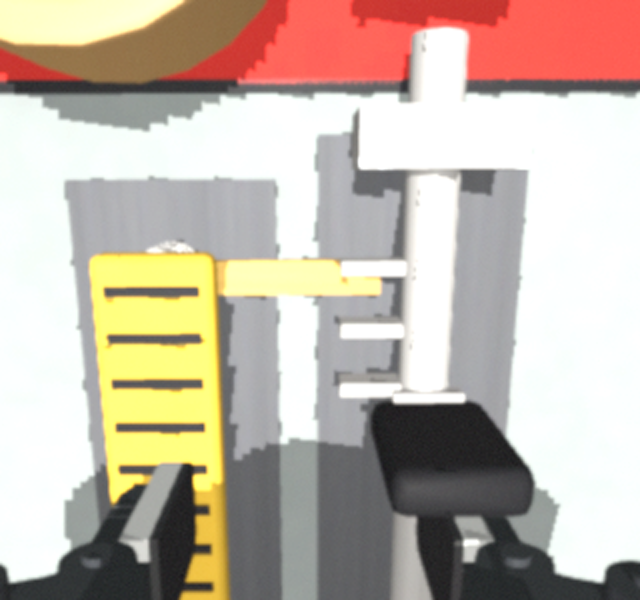

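```bash

python3 -m inch '[{"dx":0,"dy":0,"dz":0.012,"rx":0,"ry":0,"rz":0,"grip":0.18},{"dx":0,"dy":0,"dz":0.024,"rx":0,"ry":0,"rz":0,"grip":0.18},{"dx":0,"dy":0,"dz":0.036,"rx":0,"ry":0,"rz":0,"grip":0.18},{"dx":0,"dy":0,"dz":0.048,"rx":0,"ry":0,"rz":0,"grip":0.18},{"dx":0,"dy":0,"dz":0.06,"rx":0,"ry":0,"rz":0,"grip":0.18},{"dx":0,"dy":0,"dz":0.072,"rx":0,"ry":0,"rz":0,"grip":0.18},{"dx":0,"dy":0,"dz":0.084,"rx":0,"ry":0,"rz":0,"grip":0.18},{"dx":0,"dy":0,"dz":0.095,"rx":0,"ry":0,"rz":0,"grip":0.18},{"dx":0,"dy":0,"dz":0.1,"rx":0,"ry":0,"rz":0,"grip":0.18},{"dx":0,"dy":0,"dz":0.1,"rx":0,"ry":0,"rz":0,"grip":0.18}]'
python3 -c "
from h import *
st()
for n in ['wrist','scene']:
  snap(n,'f')
im=load('wrist','f')[0]; cv2.imwrite('pics/cw5.png',cv2.resize(np.clip(im[0:300,100:420]*1.5,0,255).astype(np.uint8),None,fx=2,fy=2,interpolation=2)[:,:,::-1])
"
```

```text
time: 6.17
eef_pos: [0.5635, 0.0462, 0.2889]
orientation: [-90.1, -0.1, 7.5]
wrist_force: [0.4, -5.0, 7.8]
grip_width: 0.05
t6.17 pos [0.5635 0.0462 0.2889] rpy [-9.014e+01 -6.000e-02  7.470e+00] F [ 0.42 -5.01  7.81] M [-1.14  0.19  0.12] w0.0500
```

View pics/cw5.png

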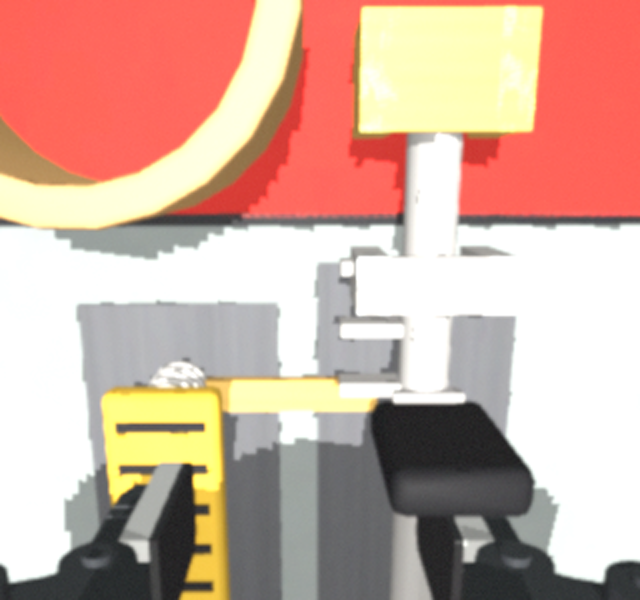

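```bash

python3 -m inch '[{"dx":0,"dy":0,"dz":0.004,"rx":0,"ry":0,"rz":0,"grip":0.18},{"dx":0,"dy":0,"dz":0.008,"rx":0,"ry":0,"rz":0,"grip":0.18},{"dx":0,"dy":0,"dz":0.012,"rx":0,"ry":0,"rz":0,"grip":0.18},{"dx":0,"dy":0,"dz":0.012,"rx":0,"ry":0,"rz":0,"grip":0.18}]'
python3 -c "
from h import *
st()"
python3 -m inch '[{"dx":0,"dy":0,"dz":0.004,"rx":0,"ry":0,"rz":0,"grip":0.18},{"dx":0,"dy":0,"dz":0.008,"rx":0,"ry":0,"rz":0,"grip":0.18},{"dx":0,"dy":0,"dz":0.008,"rx":0,"ry":0,"rz":0,"grip":0.18}]'
python3 -c "
from h import *
st()
snap('wrist','g')
im=load('wrist','g')[0]; cv2.imwrite('pics/cw6.png',cv2.resize(np.clip(im[0:300,100:420]*1.5,0,255).astype(np.uint8),None,fx=2,fy=2,interpolation=2)[:,:,::-1])
"
```

```text
time: 6.6
eef_pos: [0.5634, 0.0479, 0.2889]
orientation: [-90.3, -0.1, 7.3]
wrist_force: [-0.0, -11.3, 9.3]
grip_width: 0.0504
t6.60 pos [0.5634 0.0479 0.2889] rpy [-9.027e+01 -5.000e-02  7.340e+00] F [-1.000e-02 -1.127e+01  9.290e+00] M [-2.29  0.1  -0.08] w0.0504
time: 6.85
eef_pos: [0.5633, 0.0484, 0.2889]
orientation: [-90.4, -0.0, 7.2]
wrist_force: [0.9, -18.2, 9.6]
grip_width: 0.0504
t6.85 pos [0.5633 0.0484 0.2889] rpy [-9.04e+01 -4.00e-02  7.21e+00] F [  0.9  -18.22   9.57] M [-3.62  0.04 -0.33] w0.0504
```

View pics/cw6.png

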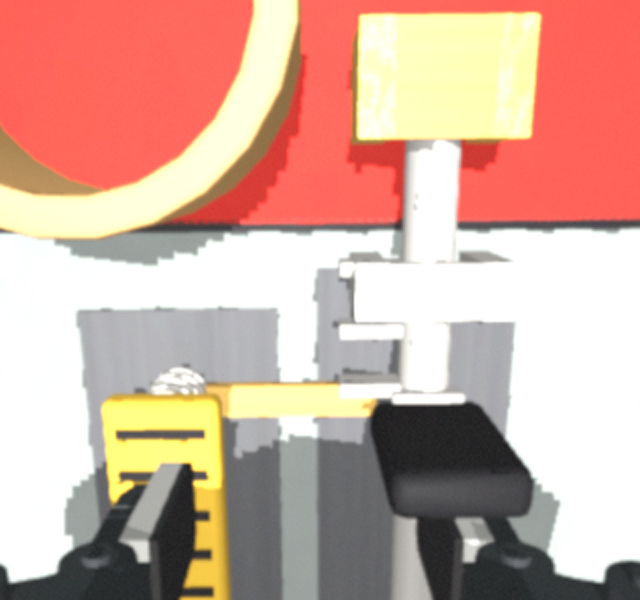

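```bash
python3 - <<'E'
from h import *
np.set_printoptions(precision=4,suppress=True)
t=np.radians(YAW);R=np.array([[np.cos(t),-np.sin(t)],[np.sin(t),np.cos(t)]])
for tag,v,bv,ev in [('b',166.8,49.,38),('c',215,52.5,21),('d',237.5,40.5,8),('g',257,159.5,115)]:
    im,K,E=load('wrist',tag)
    b=lambda u,v,z:(onz(K,E,(u,v),z)[:2]-C)@R
    print(tag,'knob face',b(320,v,.15),'bridge near edge',b(320,bv,.116),'lid edge',b(320,ev,.09))
E
```

```text
b knob face [ 0.0454 -0.0334] bridge near edge [0.048  0.0429] lid edge [0.0524 0.0534]
c knob face [ 0.0323 -0.0325] bridge near edge [0.0352 0.0362] lid edge [0.0393 0.0543]
d knob face [ 0.026  -0.0319] bridge near edge [0.0288 0.0366] lid edge [0.0329 0.0536]
g knob face [0.0262 0.0094] bridge near edge [0.0313 0.0371] lid edge [0.0355 0.0537]
```

```bash

python3 -m inch '[{"dx":0,"dy":0,"dz":-0.01,"rx":0,"ry":0,"rz":0,"grip":0.18},{"dx":0,"dy":0,"dz":-0.02,"rx":0,"ry":0,"rz":0,"grip":0.18},{"dx":0,"dy":0,"dz":-0.03,"rx":0,"ry":0,"rz":0,"grip":0.18},{"dx":0,"dy":0,"dz":-0.03,"rx":0,"ry":0,"rz":0,"grip":0.18},{"dx":0,"dy":-0.02,"dz":-0.03,"rx":0,"ry":0,"rz":0,"grip":0.18},{"dx":0,"dy":-0.05,"dz":-0.03,"rx":0,"ry":0,"rz":0,"grip":0.18},{"dx":0,"dy":-0.1,"dz":-0.03,"rx":0,"ry":0,"rz":0,"grip":0.18},{"dx":0,"dy":-0.2,"dz":-0.03,"rx":0,"ry":0,"rz":0,"grip":0.18},{"dx":0,"dy":-0.3,"dz":-0.03,"rx":0,"ry":0,"rz":0,"grip":0.18},{"dx":0,"dy":-0.4,"dz":-0.03,"rx":0,"ry":0,"rz":0,"grip":0.18},{"dx":0,"dy":-0.4,"dz":-0.03,"rx":0,"ry":0,"rz":0,"grip":0.18},{"dx":0,"dy":-0.4,"dz":-0.03,"rx":0,"ry":0,"rz":0,"grip":0.18}]'
python3 -c "
from h import *
st()
for n in ['wrist','scene','top']:
  snap(n,'h')
im=load('wrist','h')[0]; cv2.imwrite('pics/cw7.png',cv2.resize(np.clip(im[0:300,100:420]*1.5,0,255).astype(np.uint8),None,fx=2,fy=2,interpolation=2)[:,:,::-1])
im=load('scene','h')[0]; cv2.imwrite('pics/cs7.png',cv2.resize(im[110:260,130:330],None,fx=4,fy=4,interpolation=2)[:,:,::-1])
"
```

```text
time: 7.9
eef_pos: [0.5636, 0.0443, 0.4101]
orientation: [-90.1, -0.2, 7.5]
wrist_force: [-0.7, -0.1, -0.4]
grip_width: 0.0509
t7.90 pos [0.5636 0.0443 0.4101] rpy [-90.06  -0.15   7.52] F [-0.68 -0.12 -0.36] M [-0.02  0.03  0.05] w0.0509
```

View pics/cw7.png

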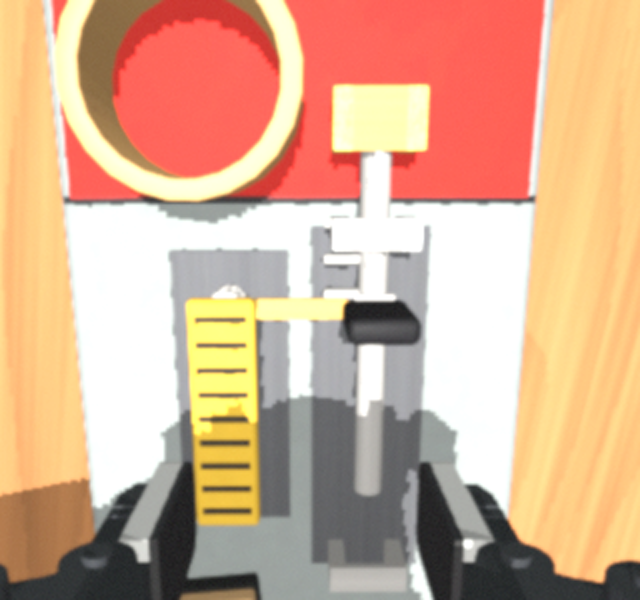

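View pics/cs7.png

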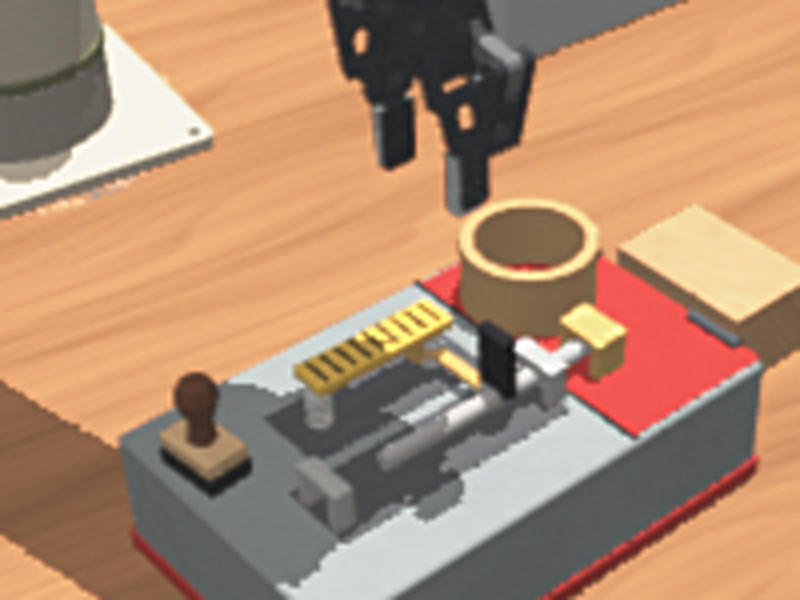

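```bash
python3 - <<'E'
from h import *
def ym(t):
    im=load('scene',t)[0]; m=cv2.inRange(cv2.cvtColor(im,cv2.COLOR_RGB2HSV),(20,150,90),(32,255,255))[180:230,195:225]; v,u=np.nonzero(m); return u.min(),u.mean().round(2),v.mean().round(2),v.max(),len(u)
print(ym('a'),ym('d'),ym('h'))
for t in 'ah': print(load('scene',t)[0].shape)
d=cv2.absdiff(load('scene','a')[0],load('scene','h')[0]).max(2); 
for n,(u0,u1,v0,v1) in dict(mug=(130,190,265,322),stamp=(168,195,200,235),parcel=(285,335,163,205),tape=(243,283,160,195)).items(): print(n,d[v0:v1,u0:u1].mean().round(2))
st()
from bench import hand_in; print(hand_in())
E
```

```text
(np.int64(9), np.float64(19.7), np.float64(21.14), np.int64(27), 37) (np.int64(10), np.float64(18.07), np.float64(25.15), np.int64(30), 72) (np.int64(9), np.float64(19.62), np.float64(21.18), np.int64(27), 109)
(384, 512, 3)
(384, 512, 3)
mug 12.08
stamp 38.15
parcel 9.36
tape 12.9
t8.05 pos [0.5631 0.0441 0.4072] rpy [-90.01   0.12   7.53] F [ 0.52 -0.17 -0.56] M [-0.01  0.03  0.  ] w0.0499
the job is handed in; nothing more can be done
None
```

The strongbox appears locked, and I handed the job in at 8.05 s. With one fingertip I held the yellow catch down at about 7–10 N. The other pushed the knob until the bolt met its stop, where the horizontal force rose from about 5 N to 18 N. I then backed off, lifted clear and handed in.

What the last checks showed:
- **Bolt:** the wrist pictures put the knob's travel at about 42 mm, and the picture taken after release shows the bolt in the brass keeper.
- **Catch:** it is up again. Its yellow plate is back at its starting pixels in the scene view (row 21.18, against 21.14 at the start and 25.15 while pressed).
- **Robot:** the wrist force is near zero with the fingertips about 85 mm above the knob's top, so it touches nothing.
- **Stamp, tape roll, parcel and mug:** by eye, the stamp, tape roll and parcel look unmoved in the scene view. I did not look at the mug after the move. The number check here, a before/after picture difference, was inconclusive: 38 for the stamp, which the arm's shadow now covers, and 9–13 for the other three. I did not measure their positions again.

How far the catch was pressed is also uncertain. The spring force suggested about 8 mm, while the fingertip height suggested 9.5–10 mm. Either is well past the 5 mm that frees the bolt.

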